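# Set out ball bearings in their nests

## Robot

A 7-joint arm with a two-finger parallel gripper is mounted at the origin on a cart in front of the work surface, level with it; the furniture and walls round the work are solid. World frame = base frame: x ahead of the robot, y to its left, z up, the work surface at z = 0. Lengths are in m, angles in rad, forces in N, time in s.
With the tool pointing down it reaches from about 0.4 to 0.85 m from the base axis. Payload 10.4 kg.
Tool frame: the origin (TCP) lies midway between the tips of the shut fingers; the grasp point (between the pads) lies 19 mm behind it; z points along the fingers, y is the line along which they close (so a half turn about z gives the same grasp; the last joint's range is limited). The gripper opens to 87 mm and grips with 3 to 60 N. Pads are 19 mm wide; open, the fingers measure 117 mm over their backs; the gripper's body (75 mm by 190 mm) begins 51 mm behind the grasp point.
Start: joints at [1.172, 0.332, -0.065, 1.46, 0.022, 1.35, -0.088], TCP at [0.229, -0.581, 0.223] pointing down, gripper open.
Joint ranges: [-2.6, 2.6], [-0.5, 2.12], [-1.47, 1.34], [0.16, 2.42], [-1.27, 4.41], [0.06, 2.06], [-2.6, 2.6]. Speed limits (rad/s): [2.22, 2.22, 2.79, 2.79, 3.14, 3.14, 3.14].

## Interface

Orientations are given as a unit quaternion [x, y, z, w].
In Python, from bench import sensors, eyes, order gives the robot as it stands.
- The arm moves only by the tool arm_command, never from a script. Its argument "steps" is a list of rows, each an object with "rot": the turn, a rotation vector about the world's x, y, z in degrees, a list of three; "slide": the shift along the world's x, y, z in m, a list of three; "grip": the opening, from 0 (shut) to 1 (fully open). A call has exactly 8 rows; each row shifts and turns the commanded pose from where the row before left it; what a row does not reach is not made up. A row lasts 1/8 s, in which the tool goes at most 62.5 mm and 10.7 degrees, less where a joint would pass 70% of its speed; a pose out of reach is approached as far as the arm can. A call with a gripper value outside its range is refused whole. The fingers move at their own pace and stop on an object; "newtons" is the grip in N (left out, the last holds). Time passes only in rows, so rows that do not move let the fingers close, or fill a call up. It gives the time, the measured TCP pose, the force, the opening and the grip force at its end, in the units of the state.
- sensors.read_state(): the state, without advancing time (a new reading comes with each control period).
- eyes.camera(name): name is "side" or "top"; returns a dict with "pixels" (384x512x3 uint8, red, green, blue), "intrinsics" (3x3 intrinsics, pixels), "k1" (the pictures are not rectified: a ray, as slopes to the right and down, at radius r is drawn at 1 + k1 r^2 times it, then the intrinsics apply), "pose" (4x4, takes a point from camera to world coordinates). Camera axes: x right, y down, z forward; pixel columns grow to the right and rows downward; lengths in m; the calibration is good to about 2 mm. A picture is of the moment at which its call begins. There is no depth.
- order.close_job(): hands the job in; it is judged then, once.
Trained networks look in a picture, given as the dict that the camera call returned (one of the last four; its "shot" number tells which), for a name from the list of things; names that differ only in an ending like _2 or _b are one class to them, and where a whole thing is asked for, a point or a joint stands for the part that bears it (a point fixed in the world has none). Each returns a list of dicts, best first, with "conf" (0 to 1); they miss things now and then, are a little off and sometimes report something else, mostly with a low value. They report only what shows in the picture. A call takes as long as a camera call. They do not tell look-alikes from the thing itself.
- eyes.look_for(name, picture): "bbox" ([left, top, right, bottom] in pixels, round what is visible of it).
The state is a dict: "time": time; "joint_positions": joint angles; "joint_vel": joint speeds; "joint_torque": joint torques, N m; "ee_pos": TCP position; "eef_rot": TCP orientation; "ft_force": force on the tool from outside, world axes, zero at the start; "torque": the same for the moment, N m; "width": finger opening in m; "grip_force": force on a finger pad.
Only numpy, scipy, OpenCV 4.12 (cv2) and the standard library are available. Lean on these libraries where they do the work, as an engineer would, in place of code of your own. Each camera call takes 0.05 s, during which the arm holds its last target. There are 200 camera calls.

## Task

Sort out the four loose ball bearings for the rebuild: lay each one flat inside the round aluminium nest made for its size, one bearing to a nest - the largest bearing in the largest nest, the two middle-sized ones in the two middle-sized nests (either one in either), the smallest in the smallest. Leave the two loose bolts where they lie.

Things in the scene. Friction and masses are not known exactly. Their poses are not given: they have to be found in the camera images.
- bearing_large_center (a point): Centre, half-way up, of the largest loose ball bearing: a steel-grey ring-shaped ball bearing, outer diameter 62 mm, 16 mm high, lying flat on the worktop (z axis up); it can be gripped across its outside from any side. About 200 g.
- bearing_mid_a_center (a point): Centre, half-way up, of a middle-sized loose ball bearing (there are two alike): a steel-grey ring-shaped ball bearing, outer diameter 47 mm, 14 mm high, lying flat on the worktop (z axis up); it can be gripped across its outside from any side. About 120 g.
- bearing_mid_b_center (a point): Centre, half-way up, of a middle-sized loose ball bearing (there are two alike): a steel-grey ring-shaped ball bearing, outer diameter 47 mm, 14 mm high, lying flat on the worktop (z axis up); it can be gripped across its outside from any side. About 120 g.
- bearing_small_center (a point): Centre, half-way up, of the smallest loose ball bearing: a steel-grey ring-shaped ball bearing, outer diameter 35 mm, 10 mm high, lying flat on the worktop (z axis up); it can be gripped across its outside from any side. About 120 g.
- nest_large: Largest bearing nest: a low round aluminium dish with a flat black rubber floor, fixed to the worktop, for a 62 mm bearing. Inside diameter 78 mm (16 mm wider than its bearing), outside diameter 88 mm; the floor is 5 mm and the top of the 5 mm thick rim 8 mm above the worktop, so the rim stands 3 mm above the floor. Origin: centre of the underside, at worktop height; z up.
- nest_mid_a: Middle-sized bearing nest (there are two alike): a low round aluminium dish with a flat black rubber floor, fixed to the worktop, for a 47 mm bearing. Inside diameter 63 mm (16 mm wider than its bearing), outside diameter 73 mm; the floor is 5 mm and the top of the 5 mm thick rim 8 mm above the worktop, so the rim stands 3 mm above the floor. Origin: centre of the underside, at worktop height; z up.
- nest_mid_b: Middle-sized bearing nest (there are two alike): a low round aluminium dish with a flat black rubber floor, fixed to the worktop, for a 47 mm bearing. Inside diameter 63 mm (16 mm wider than its bearing), outside diameter 73 mm; the floor is 5 mm and the top of the 5 mm thick rim 8 mm above the worktop, so the rim stands 3 mm above the floor. Origin: centre of the underside, at worktop height; z up.
- nest_small: Smallest bearing nest: a low round aluminium dish with a flat black rubber floor, fixed to the worktop, for a 35 mm bearing. Inside diameter 51 mm (16 mm wider than its bearing), outside diameter 61 mm; the floor is 5 mm and the top of the 5 mm thick rim 8 mm above the worktop, so the rim stands 3 mm above the floor. Origin: centre of the underside, at worktop height; z up.
- bolt_a_center (a point): Centre, half-way up, of a loose steel hexagon bolt, 42 mm long, 18 mm across, 16 mm high, lying on the worktop, its length along its y axis. Not part of the job: to be left where it lies.
- bolt_b_center (a point): Centre, half-way up, of a loose steel hexagon bolt, 42 mm long, 18 mm across, 16 mm high, lying on the worktop, its length along its y axis. Not part of the job: to be left where it lies.
Things that resemble listed ones, but are neither listed nor needed, are in the scene too. Leave any green look-alike of the part that bears bearing_mid_b_center alone. Leave any green look-alike of the part that bears bearing_small_center alone.

How it is judged:
At the end, for the whole second after the job is handed in: Each bearing lies flat (within 0.08 rad) on the floor of a nest of its own size (its centre within 10 mm of the nest's middle and no more than 2 mm too high), one to a nest, released and at rest (horizontal distance between bearing_large_center and nest_large below 0.01 m and z of bearing_large_center in the frame of nest_large below 0.015 m and angle between the z axis of bearing_large_center and the z axis of nest_large, either way round below 0.08 rad and horizontal distance between bearing_small_center and nest_small below 0.01 m and z of bearing_small_center in the frame of nest_small below 0.012 m and angle between the z axis of bearing_small_center and the z axis of nest_small, either way round below 0.08 rad and ((horizontal distance between bearing_mid_a_center and nest_mid_a below 0.01 m and z of bearing_mid_a_center in the frame of nest_mid_a below 0.014 m and angle between the z axis of bearing_mid_a_center and the z axis of nest_mid_a, either way round below 0.08 rad and horizontal distance between bearing_mid_b_center and nest_mid_b below 0.01 m and z of bearing_mid_b_center in the frame of nest_mid_b below 0.014 m and angle between the z axis of bearing_mid_b_center and the z axis of nest_mid_b, either way round below 0.08 rad) or (horizontal distance between bearing_mid_a_center and nest_mid_b below 0.01 m and z of bearing_mid_a_center in the frame of nest_mid_b below 0.014 m and angle between the z axis of bearing_mid_a_center and the z axis of nest_mid_b, either way round below 0.08 rad and horizontal distance between bearing_mid_b_center and nest_mid_a below 0.01 m and z of bearing_mid_b_center in the frame of nest_mid_a below 0.014 m and angle between the z axis of bearing_mid_b_center and the z axis of nest_mid_a, either way round below 0.08 rad)) and linear speed of each of bearing_large, bearing_mid_a, bearing_mid_b, bearing_small below 0.01 m/s); the robot touches nothing.
It fails at once if bolt a is moved more than 25 mm from where it lay (distance of bolt_a_center from where it was at the start of the episode above 0.025 m).
It fails at once if bolt b is moved more than 25 mm from where it lay (distance of bolt_b_center from where it was at the start of the episode above 0.025 m).
It also fails if it takes over 90 s, if anything falls off the work surface, if the arm or the gripper's body presses on something with over 40 N, if the wrist force passes 120 N, or if a joint passes its speed limit or range.

## Working session

There is one attempt and no reset: what is moved stays moved. The work goes in short steps, Python scripts to look and compute and a tool call to move; the robot and the scene stay as the last step left them, time stands still between calls to the robot, and variables do not carry over. Pictures are saved under pics/ and viewed, at most 14 in all, crops included, and the job is handed in when it is done.

Besides the shell and the picture viewer there is one more tool, called after "Call:" as name(argument=value, ...) on one line, values as JSON. arm_command: Moves the arm, as the interface text tells. Its arguments: {"type":"object","properties":{"steps":{"type":"array","items":{"type":"object","properties":{"rot":{"type":"array","items":{"type":"number"}},"slide":{"type":"array","items":{"type":"number"}},"grip":{"type":"number"}}}},"newtons":{"type":"number"}},"required":["steps"]}

```bash
ls; mkdir -p pics
cat > h.py <<'E'
import numpy as np, cv2
from bench import sensors, eyes, order
def snap(cam,name=None):
    p=eyes.camera(cam)
    if name: cv2.imwrite(f'pics/{name}.png',p['pixels'][:,:,::-1])
    return p
def world(p,uv,z):
    K=np.array(p['intrinsics']);T=np.array(p['pose'])
    d=(np.array(uv,float)-K[:2,2])/[K[0,0],K[1,1]]
    s=d.copy()
    for _ in range(20): s=d/(1+p['k1']*(s@s))
    r=T[:3,:3]@np.append(s,1)
    return T[:3,3]+r*(z-T[2,3])/r[2]
E
python3 - <<'E'
from h import *
for c in ('top','side'):
    p=snap(c,c+'0'); print(c,np.round(p['pose'],3).tolist(),np.round(p['intrinsics'],1).tolist(),p['k1'])
    for n,z in [('bearing_large_center',.008),('bearing_mid_a_center',.007),('bearing_small_center',.005),('nest_large',.004),('nest_mid_a',.004),('nest_small',.004),('bolt_a_center',.008)]:
        for d in eyes.look_for(n,p):
            b=d['bbox']; u=[(b[0]+b[2])/2,(b[1]+b[3])/2]
            print(n,round(d['conf'],2),np.round(b).astype(int).tolist(),np.round(world(p,u,z),3).tolist(), 'w',np.round(np.linalg.norm(world(p,[b[0],u[1]],z)-world(p,[b[2],u[1]],z)),3))
s=sensors.read_state();print(s)
E
```

```text
pics
top [[0.014, -0.995, 0.094, 0.47], [-1.0, -0.013, 0.009, 0.007], [-0.008, -0.094, -0.996, 1.004], [0.0, 0.0, 0.0, 1.0]] [[402.2, 0.0, 260.7], [0.0, 402.2, 188.7], [0.0, 0.0, 1.0]] -0.05295669989556519
bearing_large_center 0.63 [379, 158, 404, 185] [0.612, -0.311, 0.008] w 0.064
bearing_mid_a_center 0.73 [316, 224, 335, 241] [0.458, -0.145, 0.007] w 0.047
bearing_mid_a_center 0.64 [200, 238, 206, 242] [0.434, 0.157, 0.007] w 0.015
nest_large 0.97 [254, 215, 290, 249] [0.458, -0.014, 0.004] w 0.09
nest_large 0.23 [192, 160, 210, 178] [0.613, 0.167, 0.004] w 0.044
nest_mid_a 0.83 [119, 227, 149, 258] [0.426, 0.329, 0.004] w 0.076
nest_mid_a 0.65 [382, 217, 414, 248] [0.459, -0.326, 0.004] w 0.08
nest_small 0.69 [133, 161, 160, 188] [0.596, 0.304, 0.004] w 0.07
bolt_a_center 0.44 [254, 161, 265, 182] [0.607, 0.019, 0.008] w 0.026
side [[0.977, -0.107, 0.187, 0.323], [-0.215, -0.415, 0.884, -1.042], [-0.017, -0.903, -0.429, 0.536], [0.0, 0.0, 0.0, 1.0]] [[396.5, 0.0, 255.3], [0.0, 396.5, 197.6], [0.0, 0.0, 1.0]] -0.040503506282521244
bearing_large_center 0.94 [298, 245, 324, 266] [0.
[... 579 characters left out ...]
7086,  0.33217272, -0.06469616,  1.46010508,  0.02159616,
        1.34991331, -0.08856496]), 'joint_vel': array([-3.68934123e-04, -3.70503560e-06,  7.37787922e-04,  7.57201171e-04,
        1.21218386e-03,  5.53367080e-04, -2.98169264e-04]), 'joint_torque': array([-1.15450217e-03, -6.22998691e+01,  2.38245208e-02, -3.90094650e+01,
       -6.10911311e-02,  3.13519395e-02, -3.70892838e-05]), 'ee_pos': array([ 0.2294217 , -0.58138644,  0.22259013]), 'eef_rot': array([9.82402465e-01, 1.86776320e-01, 1.90723204e-05, 4.47460117e-05]), 'ft_force': array([-0.0169239 ,  0.15981625, -0.14562829]), 'torque': array([-0.06876548, -0.05782339, -0.02607664]), 'grip_force': 0.0, 'width': 0.08733209705095353}
```

Run:
```python
from h import *
a=cv2.imread('pics/top0.png');cv2.imwrite('pics/topc.png',cv2.resize(a[130:280,100:440],None,fx=2.35,fy=2.35,interpolation=cv2.INTER_CUBIC))
a=cv2.imread('pics/side0.png');cv2.imwrite('pics/sidec.png',cv2.resize(a[150:300,170:370],None,fx=4,fy=4,interpolation=cv2.INTER_CUBIC))
```

```text
(no output)
```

View pics/topc.png

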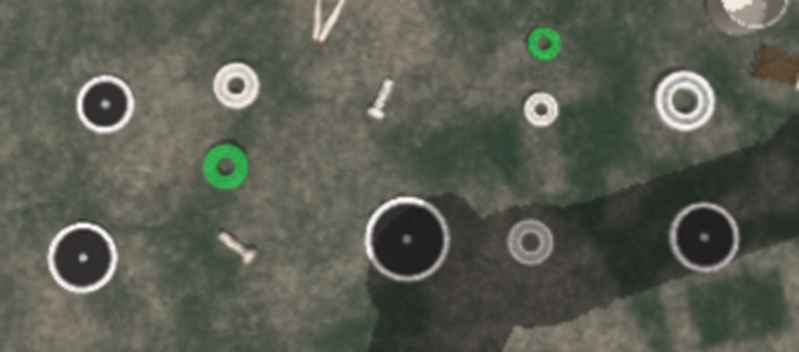

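View pics/sidec.png

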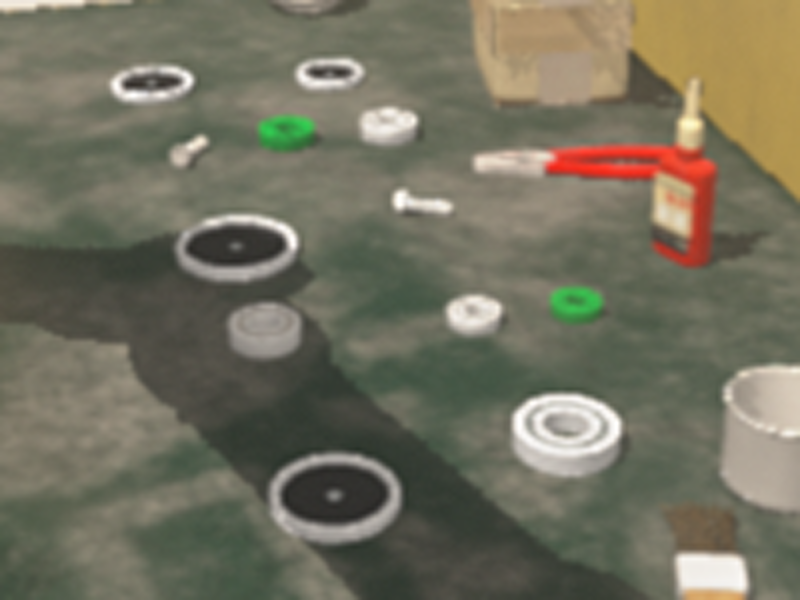

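The top crop shows all bearings and nests.
- **Bearings (steel-grey):** large (685,100), small (541,109), mids (236,86) and (530,242). The rings at (226,166) and (544,43) are the green look-alikes, to be left alone.
- **Nests:** large (407,239), small (105,104), mids (83,257) and (705,237).
- **Bolts:** (381,98) and (238,247).

The side crop agrees with this.

Run:
```python
from h import *
p=snap('top')
f=lambda x,y:[100+(x+.5)/2.35-.5,130+(y+.5)/2.35-.5]
for n,x,y,z in [('L',685,100,.016),('S',541,109.5,.010),('M1',236,86,.014),('M2',530.5,242,.014),('NL',407,239,.008),('NS',105,104,.008),('NM1',82.5,257.5,.008),('NM2',704.5,237.5,.008),('boltA',381,98,.008),('boltB',238,247,.008),('gS',544,43,.01),('gM',226,166,.014),('mugnear',740,30,.0)]:
    print(n,np.round(world(p,f(x,y),z),3)[:2])
q=snap('side')
g=lambda x,y:[170+(x+.5)/4-.5,150+(y+.5)/4-.5]
for n,x,y,z in [('L',567,424,.016),('S',475,307,.01),('M1',389,120,.014),('M2',265,325,.014),('NL',237,245,.008),('NS',330,72,.008),('NM1',152,82,.008),('NM2',336,492,.008),('box',500,105,0),('bottle',685,262,0)]:
    print(n,np.round(world(q,g(x,y),z),3)[:2])
```

```text
L [ 0.609 -0.308]
S [ 0.597 -0.156]
M1 [0.618 0.168]
M2 [ 0.458 -0.144]
NL [ 0.459 -0.016]
NS [0.597 0.309]
NM1 [0.434 0.326]
NM2 [ 0.464 -0.329]
boltA [0.608 0.014]
boltB [0.448 0.162]
gS [ 0.669 -0.159]
gM [0.532 0.176]
mugnear [ 0.689 -0.374]
L [ 0.608 -0.31 ]
S [ 0.599 -0.155]
M1 [0.619 0.164]
M2 [ 0.457 -0.151]
NL [ 0.459 -0.022]
NS [0.597 0.303]
NM1 [0.434 0.32 ]
NM2 [ 0.466 -0.332]
box [0.73  0.205]
bottle [ 0.769 -0.112]
```

Call:
arm_command(steps=[{"slide": [0.0475, 0.034, -0.01], "rot": [0, 0, -2.69], "grip": 1}, {"slide": [0.0475, 0.034, -0.01], "rot": [0, 0, -2.69], "grip": 1}, {"slide": [0.0475, 0.034, -0.01], "rot": [0, 0, -2.69], "grip": 1}, {"slide": [0.0475, 0.034, -0.01], "rot": [0, 0, -2.69], "grip": 1}, {"slide": [0.0475, 0.034, -0.01], "rot": [0, 0, -2.69], "grip": 1}, {"slide": [0.0475, 0.034, -0.01], "rot": [0, 0, -2.69], "grip": 1}, {"slide": [0.0475, 0.034, -0.01], "rot": [0, 0, -2.69], "grip": 1}, {"slide": [0.0475, 0.034, -0.01], "rot": [0, 0, -2.69], "grip": 1}], newtons=30)

```text
time: 1.9
ee_pos: [0.6108, -0.3084, 0.1424]
eef_rot: [1.0, -0.001, 0.0, 0.0]
ft_force: [0.3, -0.8, 0.7]
width: 0.0869
grip_force: 0.0
```

Call:
arm_command(steps=[{"slide": [-0.001, 0, -0.04], "grip": 1}, {"slide": [0, 0, -0.04], "grip": 1}, {"slide": [0, 0, -0.03], "grip": 1}, {"slide": [0, 0, -0.02], "grip": 1}, {"slide": [0, 0, -0.007], "grip": 1}, {"grip": 0.5}, {"grip": 0.5}, {"grip": 0.5}])

```text
schema error: expected keys rot, slide, grip
```

Call:
arm_command(steps=[{"slide": [-0.001, 0, -0.04], "rot": [0, 0, 0], "grip": 1}, {"slide": [0, 0, -0.04], "rot": [0, 0, 0], "grip": 1}, {"slide": [0, 0, -0.03], "rot": [0, 0, 0], "grip": 1}, {"slide": [0, 0, -0.02], "rot": [0, 0, 0], "grip": 1}, {"slide": [0, 0, -0.007], "rot": [0, 0, 0], "grip": 1}, {"slide": [0, 0, 0], "rot": [0, 0, 0], "grip": 0.5}, {"slide": [0, 0, 0], "rot": [0, 0, 0], "grip": 0.5}, {"slide": [0, 0, 0], "rot": [0, 0, 0], "grip": 0.5}])

```text
time: 2.9
ee_pos: [0.609, -0.3097, 0.0067]
eef_rot: [1.0, 0.0, 0.001, 0.0]
ft_force: [0.8, 0.7, 0.1]
width: 0.0646
grip_force: 0.0
```

Call:
arm_command(steps=[{"slide": [0, 0, -0.001], "rot": [0, 0, 0], "grip": 0.5}, {"slide": [0, 0, 0], "rot": [0, 0, 0], "grip": 0.5}, {"slide": [0, 0, 0], "rot": [0, 0, 0], "grip": 0.5}, {"slide": [0, 0, 0], "rot": [0, 0, 0], "grip": 0.5}, {"slide": [0, 0, 0.01], "rot": [0, 0, 0], "grip": 0.5}, {"slide": [0, 0, 0.02], "rot": [0, 0, 0], "grip": 0.5}, {"slide": [0, 0, 0.02], "rot": [0, 0, 0], "grip": 0.5}, {"slide": [0, 0, 0.02], "rot": [0, 0, 0], "grip": 0.5}])

```text
time: 3.9
ee_pos: [0.6087, -0.3096, 0.0767]
eef_rot: [1.0, 0.0, 0.001, 0.0]
ft_force: [0.4, -0.3, -1.7]
width: 0.059
grip_force: 30.0
```

Run:
```python
from h import *
p=snap('side');q=snap('top')
a=cv2.resize(p['pixels'][170:300,260:390,::-1],(560,560),interpolation=cv2.INTER_CUBIC)
b=cv2.resize(q['pixels'][110:210,340:440,::-1],(230,230))
a[:230,:230]=b
cv2.imwrite('pics/g1.png',a)
```

```text
(no output)
```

View pics/g1.png

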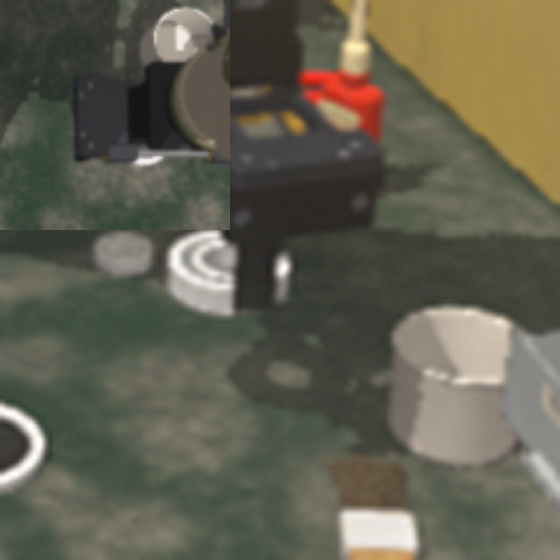

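Run:
```python
from h import *
p=snap('side');print(sensors.read_state()['width'])
for z,v in [(.087,261),(.079,273)]:print(world(p,[259.5+229.5/4.308,169.5+v/4.308],z))
for d in eyes.look_for('bearing_large_center',p): print(d, world(p,[(d['bbox'][0]+d['bbox'][2])/2,(d['bbox'][1]+d['bbox'][3])/2],.079))
```

```text
0.059229616389799615
[ 0.60689684 -0.31420322  0.087     ]
[ 0.60769222 -0.31306454  0.079     ]
{'bbox': [297.8, 218.9, 327.9, 240.5], 'conf': 0.53} [ 0.61272431 -0.29962518  0.079     ]
```

Call:
arm_command(steps=[{"slide": [-0.0248, 0.0484, 0], "rot": [0, 0, 0], "grip": 0.5}, {"slide": [-0.0248, 0.0484, 0], "rot": [0, 0, 0], "grip": 0.5}, {"slide": [-0.0248, 0.0484, 0], "rot": [0, 0, 0], "grip": 0.5}, {"slide": [-0.0248, 0.0484, 0], "rot": [0, 0, 0], "grip": 0.5}, {"slide": [-0.0248, 0.0484, 0], "rot": [0, 0, 0], "grip": 0.5}, {"slide": [-0.0248, 0.0484, 0], "rot": [0, 0, 0], "grip": 0.5}, {"slide": [0, 0, -0.02], "rot": [0, 0, 0], "grip": 0.5}, {"slide": [0, 0, -0.02], "rot": [0, 0, 0], "grip": 0.5}])

```text
time: 5.1
ee_pos: [0.459, -0.0184, 0.0337]
eef_rot: [1.0, 0.001, -0.0, 0.0]
ft_force: [-0.3, -0.2, -1.6]
width: 0.0591
grip_force: 30.0
```

Run:
```python
from h import *
print(sensors.read_state()['ee_pos'])
p=snap('side');q=snap('top')
a=cv2.resize(p['pixels'][170:240,190:290,::-1],(800,560),interpolation=cv2.INTER_CUBIC)
cv2.imwrite('pics/g2.png',a)
```

```text
[ 0.4590003  -0.01844172  0.03372632]
```

View pics/g2.png

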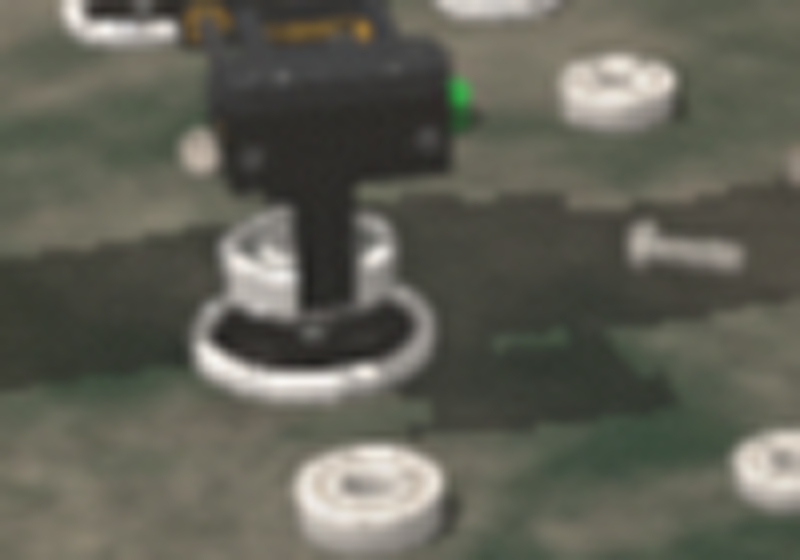

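Call:
arm_command(steps=[{"slide": [0, 0, -0.01], "rot": [0, 0, 0], "grip": 0.5}, {"slide": [0, 0, -0.007], "rot": [0, 0, 0], "grip": 0.5}, {"slide": [0, 0, -0.004], "rot": [0, 0, 0], "grip": 0.5}, {"slide": [0, 0, 0], "rot": [0, 0, 0], "grip": 0.5}, {"slide": [0, 0, 0], "rot": [0, 0, 0], "grip": 0.5}, {"slide": [0, 0, 0], "rot": [0, 0, 0], "grip": 0.5}, {"slide": [0, 0, 0], "rot": [0, 0, 0], "grip": 0.5}, {"slide": [0, 0, 0], "rot": [0, 0, 0], "grip": 0.5}])

```text
time: 6.2
ee_pos: [0.4597, -0.019, 0.0137]
eef_rot: [1.0, 0.0, 0.0, 0.0]
ft_force: [-0.6, 1.0, -1.9]
width: 0.0591
grip_force: 30.0
```

Call:
arm_command(steps=[{"slide": [0, 0, -0.0025], "rot": [0, 0, 0], "grip": 0.5}, {"slide": [0, 0, 0], "rot": [0, 0, 0], "grip": 0.5}, {"slide": [0, 0, 0], "rot": [0, 0, 0], "grip": 1}, {"slide": [0, 0, 0], "rot": [0, 0, 0], "grip": 1}, {"slide": [0, 0, 0], "rot": [0, 0, 0], "grip": 1}, {"slide": [0, 0, 0.02], "rot": [0, 0, 0], "grip": 1}, {"slide": [0, 0, 0.04], "rot": [0, 0, 0], "grip": 1}, {"slide": [0, 0, 0.04], "rot": [0, 0, 0], "grip": 1}])

```text
time: 7.2
ee_pos: [0.4593, -0.0189, 0.1121]
eef_rot: [1.0, 0.0, -0.0, -0.0]
ft_force: [-0.4, 0.1, -0.5]
width: 0.0866
grip_force: 0.0
```

Call:
arm_command(steps=[{"slide": [-0.0003, -0.0427, 0], "rot": [0, 0, 0], "grip": 1}, {"slide": [-0.0003, -0.0427, 0], "rot": [0, 0, 0], "grip": 1}, {"slide": [-0.0003, -0.0427, 0], "rot": [0, 0, 0], "grip": 1}, {"slide": [0, 0, -0.03], "rot": [0, 0, 0], "grip": 1}, {"slide": [0, 0, -0.03], "rot": [0, 0, 0], "grip": 1}, {"slide": [0, 0, -0.03], "rot": [0, 0, 0], "grip": 1}, {"slide": [0, 0, -0.01], "rot": [0, 0, 0], "grip": 1}, {"slide": [0, 0, 0], "rot": [0, 0, 0], "grip": 1}])

```text
time: 8.2
ee_pos: [0.4586, -0.147, 0.0111]
eef_rot: [1.0, 0.0, -0.0, -0.0]
ft_force: [0.2, -0.1, 0.2]
width: 0.0871
grip_force: 0.0
```

Run:
```python
from h import *
print(sensors.read_state()['ee_pos'])
p=snap('side')
a=cv2.resize(p['pixels'][180:270,190:310,::-1],(800,600),interpolation=cv2.INTER_CUBIC)
cv2.imwrite('pics/g3.png',a)
```

```text
[ 0.4586425  -0.14699768  0.01109816]
```

View pics/g3.png

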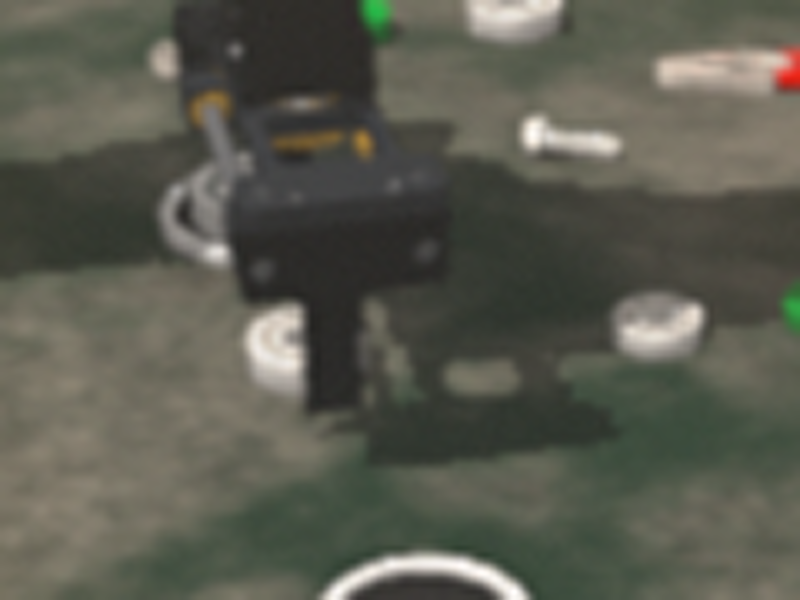

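Call:
arm_command(steps=[{"slide": [0, 0, -0.006], "rot": [0, 0, 0], "grip": 1}, {"slide": [0, 0, 0], "rot": [0, 0, 0], "grip": 0.3}, {"slide": [0, 0, 0], "rot": [0, 0, 0], "grip": 0.3}, {"slide": [0, 0, 0], "rot": [0, 0, 0], "grip": 0.3}, {"slide": [0, 0, 0], "rot": [0, 0, 0], "grip": 0.3}, {"slide": [0, 0, 0], "rot": [0, 0, 0], "grip": 0.3}, {"slide": [0, 0, 0], "rot": [0, 0, 0], "grip": 0.3}, {"slide": [0, 0, 0], "rot": [0, 0, 0], "grip": 0.3}])

```text
time: 9.25
ee_pos: [0.4588, -0.147, 0.0051]
eef_rot: [1.0, 0.0, 0.0, -0.0]
ft_force: [0.3, 0.9, 2.4]
width: 0.045
grip_force: 30.0
```

Call:
arm_command(steps=[{"slide": [0, 0, 0.015], "rot": [0, 0, 0], "grip": 0.3}, {"slide": [0, 0, 0.025], "rot": [0, 0, 0], "grip": 0.3}, {"slide": [0.0016, -0.0458, 0], "rot": [0, 0, 0], "grip": 0.3}, {"slide": [0.0016, -0.0458, 0], "rot": [0, 0, 0], "grip": 0.3}, {"slide": [0.0016, -0.0458, 0], "rot": [0, 0, 0], "grip": 0.3}, {"slide": [0.0014, -0.0458, 0], "rot": [0, 0, 0], "grip": 0.3}, {"slide": [0, 0, 0], "rot": [0, 0, 0], "grip": 0.3}, {"slide": [0, 0, -0.02], "rot": [0, 0, 0], "grip": 0.3}])

```text
time: 10.25
ee_pos: [0.466, -0.331, 0.0268]
eef_rot: [1.0, -0.0, 0.001, 0.001]
ft_force: [0.4, -0.3, -1.8]
width: 0.0454
grip_force: 30.0
```

Call:
arm_command(steps=[{"slide": [0, 0, -0.01], "rot": [0, 0, 0], "grip": 0.3}, {"slide": [0, 0, -0.0045], "rot": [0, 0, 0], "grip": 0.3}, {"slide": [0, 0, 0], "rot": [0, 0, 0], "grip": 0.3}, {"slide": [0, 0, 0], "rot": [0, 0, 0], "grip": 0.3}, {"slide": [0, 0, 0], "rot": [0, 0, 0], "grip": 0.7}, {"slide": [0, 0, 0], "rot": [0, 0, 0], "grip": 0.7}, {"slide": [0, 0, 0], "rot": [0, 0, 0], "grip": 0.7}, {"slide": [0, 0, 0], "rot": [0, 0, 0], "grip": 0.7}])

```text
time: 11.25
ee_pos: [0.4649, -0.3303, 0.0106]
eef_rot: [1.0, 0.0, 0.0, 0.0]
ft_force: [-0.4, 0.5, 0.4]
width: 0.0608
grip_force: 0.0
```

Call:
arm_command(steps=[{"slide": [0, 0, 0.02], "rot": [0, 0, 0], "grip": 0.8}, {"slide": [0, 0, 0.04], "rot": [0, 0, 0], "grip": 0.8}, {"slide": [0.0333, 0.0438, 0], "rot": [0, 0, 0], "grip": 0.8}, {"slide": [0.0333, 0.0438, 0], "rot": [0, 0, 0], "grip": 0.8}, {"slide": [0.0333, 0.0438, 0], "rot": [0, 0, 0], "grip": 0.8}, {"slide": [0.0333, 0.0438, 0], "rot": [0, 0, 0], "grip": 0.8}, {"slide": [0, 0, -0.03], "rot": [0, 0, 0], "grip": 0.8}, {"slide": [0, 0, -0.02], "rot": [0, 0, 0], "grip": 0.8}])

```text
time: 12.25
ee_pos: [0.5976, -0.1548, 0.0191]
eef_rot: [1.0, 0.0, -0.001, 0.0]
ft_force: [-0.1, -1.3, 0.0]
width: 0.0697
grip_force: 0.0
```

Run:
```python
from h import *
print(sensors.read_state()['ee_pos'])
p=snap('side')
a=cv2.resize(p['pixels'][195:300,200:340,::-1],(800,600),interpolation=cv2.INTER_CUBIC)
cv2.imwrite('pics/g4.png',a)
```

```text
[ 0.5976335  -0.15477834  0.01912215]
```

View pics/g4.png

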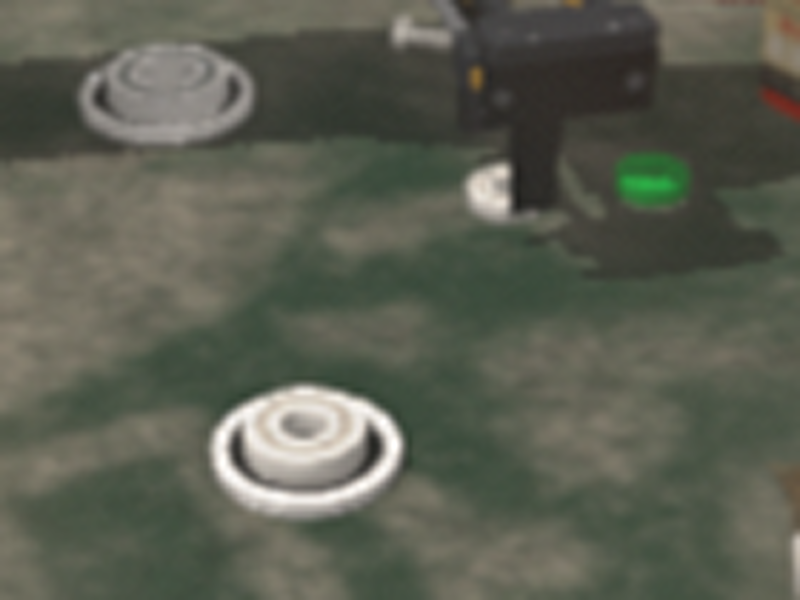

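Call:
arm_command(steps=[{"slide": [-0.002, 0, -0.01], "rot": [0, 0, 0], "grip": 0.8}, {"slide": [0, 0, -0.0045], "rot": [0, 0, 0], "grip": 0.8}, {"slide": [0, 0, 0], "rot": [0, 0, 0], "grip": 0.2}, {"slide": [0, 0, 0], "rot": [0, 0, 0], "grip": 0.2}, {"slide": [0, 0, 0], "rot": [0, 0, 0], "grip": 0.2}, {"slide": [0, 0, 0], "rot": [0, 0, 0], "grip": 0.2}, {"slide": [0, 0, 0], "rot": [0, 0, 0], "grip": 0.2}, {"slide": [0, 0, 0], "rot": [0, 0, 0], "grip": 0.2}])

```text
time: 13.3
ee_pos: [0.5962, -0.1551, 0.0063]
eef_rot: [1.0, 0.0, 0.0, 0.0]
ft_force: [-0.1, 1.2, 2.2]
width: 0.0321
grip_force: 30.0
```

Call:
arm_command(steps=[{"slide": [0, 0, 0.01], "rot": [0, 0, 0], "grip": 0.2}, {"slide": [0, 0, 0.025], "rot": [0, 0, 0], "grip": 0.2}, {"slide": [0, 0, 0.03], "rot": [0, 0, 0], "grip": 0.2}, {"slide": [0, 0.0461, 0], "rot": [0, 0, 0], "grip": 0.2}, {"slide": [0, 0.0461, 0], "rot": [0, 0, 0], "grip": 0.2}, {"slide": [0, 0.0461, 0], "rot": [0, 0, 0], "grip": 0.2}, {"slide": [0, 0.0461, 0], "rot": [0, 0, 0], "grip": 0.2}, {"slide": [0, 0.0461, 0], "rot": [0, 0, 0], "grip": 0.2}])

```text
time: 14.3
ee_pos: [0.5961, 0.0769, 0.0718]
eef_rot: [1.0, 0.0, 0.0, 0.0]
ft_force: [-0.0, 0.1, -0.3]
width: 0.0327
grip_force: 30.0
```

Call:
arm_command(steps=[{"slide": [0, 0.0461, 0], "rot": [0, 0, 0], "grip": 0.2}, {"slide": [0, 0.0461, 0], "rot": [0, 0, 0], "grip": 0.2}, {"slide": [0, 0.0461, 0], "rot": [0, 0, 0], "grip": 0.2}, {"slide": [0, 0.0461, 0], "rot": [0, 0, 0], "grip": 0.2}, {"slide": [0, 0.0461, 0], "rot": [0, 0, 0], "grip": 0.2}, {"slide": [0, 0, 0], "rot": [0, 0, 0], "grip": 0.2}, {"slide": [0, 0, -0.02], "rot": [0, 0, 0], "grip": 0.2}, {"slide": [0, 0, -0.02], "rot": [0, 0, 0], "grip": 0.2}])

```text
time: 15.3
ee_pos: [0.5963, 0.3038, 0.0293]
eef_rot: [1.0, -0.001, -0.0, 0.001]
ft_force: [-0.8, 0.0, -0.8]
width: 0.0324
grip_force: 30.0
```

Run:
```python
from h import *
print(sensors.read_state()['ee_pos'],sensors.read_state()['width'])
p=snap('side')
a=cv2.resize(p['pixels'][145:205,190:290,::-1],(800,480),interpolation=cv2.INTER_CUBIC)
cv2.imwrite('pics/g5.png',a)
```

```text
[0.59630418 0.30383498 0.02927612] 0.03241121516223397
```

View pics/g5.png

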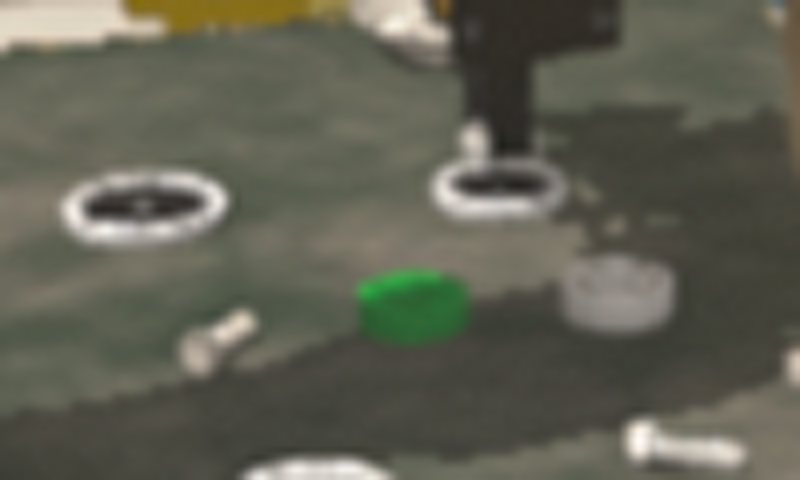

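Call:
arm_command(steps=[{"slide": [0, 0, -0.01], "rot": [0, 0, 0], "grip": 0.2}, {"slide": [0, 0, -0.007], "rot": [0, 0, 0], "grip": 0.2}, {"slide": [0, 0, 0], "rot": [0, 0, 0], "grip": 0.2}, {"slide": [0, 0, 0], "rot": [0, 0, 0], "grip": 0.2}, {"slide": [0, 0, 0], "rot": [0, 0, 0], "grip": 0.2}, {"slide": [0, 0, 0], "rot": [0, 0, 0], "grip": 0.2}, {"slide": [0, 0, 0], "rot": [0, 0, 0], "grip": 0.2}, {"slide": [0, 0, 0], "rot": [0, 0, 0], "grip": 0.2}])

```text
time: 16.35
ee_pos: [0.5961, 0.3059, 0.0141]
eef_rot: [1.0, 0.0, 0.0, 0.0]
ft_force: [0.4, 0.1, -1.2]
width: 0.0323
grip_force: 30.0
```

Call:
arm_command(steps=[{"slide": [0, 0, -0.0028], "rot": [0, 0, 0], "grip": 0.2}, {"slide": [0, 0, 0], "rot": [0, 0, 0], "grip": 0.2}, {"slide": [0, 0, 0], "rot": [0, 0, 0], "grip": 0.6}, {"slide": [0, 0, 0], "rot": [0, 0, 0], "grip": 0.6}, {"slide": [0, 0, 0], "rot": [0, 0, 0], "grip": 0.6}, {"slide": [0, 0, 0.02], "rot": [0, 0, 0], "grip": 0.6}, {"slide": [0, 0, 0.04], "rot": [0, 0, 0], "grip": 0.8}, {"slide": [0, 0, 0.03], "rot": [0, 0, 0], "grip": 0.8}])

```text
time: 17.35
ee_pos: [0.5967, 0.3064, 0.1046]
eef_rot: [1.0, 0.0, 0.001, -0.001]
ft_force: [0.3, 0.6, 1.1]
width: 0.0645
grip_force: 0.0
```

Call:
arm_command(steps=[{"slide": [0.0072, -0.0467, 0], "rot": [0, 0, 0], "grip": 0.9}, {"slide": [0.0072, -0.0467, 0], "rot": [0, 0, 0], "grip": 0.9}, {"slide": [0.0072, -0.0467, 0], "rot": [0, 0, 0], "grip": 0.9}, {"slide": [0, 0, -0.03], "rot": [0, 0, 0], "grip": 0.9}, {"slide": [0, 0, -0.03], "rot": [0, 0, 0], "grip": 0.9}, {"slide": [0, 0, -0.02], "rot": [0, 0, 0], "grip": 0.9}, {"slide": [0, 0, 0], "rot": [0, 0, 0], "grip": 0.9}, {"slide": [0, 0, 0], "rot": [0, 0, 0], "grip": 0.9}])

```text
time: 18.35
ee_pos: [0.6185, 0.1663, 0.0227]
eef_rot: [1.0, 0.0, 0.001, -0.0]
ft_force: [0.1, 0.0, 0.3]
width: 0.0781
grip_force: 0.0
```

Run:
```python
from h import *
print(sensors.read_state()['ee_pos'],sensors.read_state()['width'])
p=snap('side')
a=cv2.resize(p['pixels'][145:205,190:290,::-1],(800,480),interpolation=cv2.INTER_CUBIC)
cv2.imwrite('pics/g6.png',a)
```

```text
[0.61850127 0.16628423 0.02268917] 0.07811902427816399
```

View pics/g6.png

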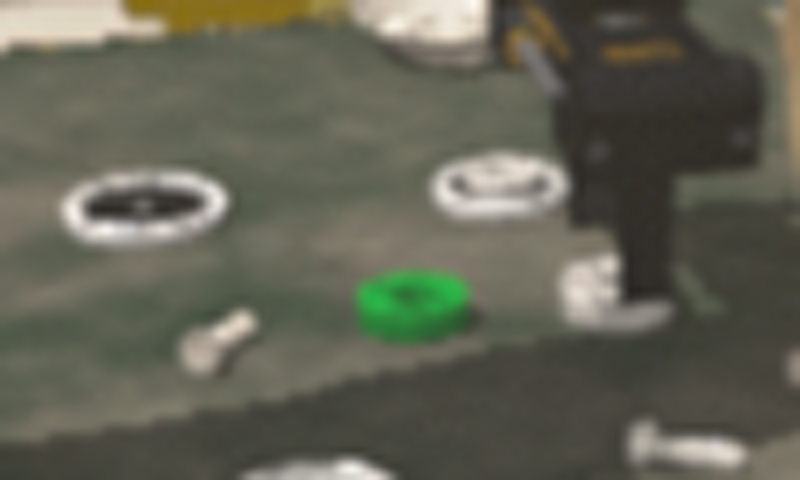

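Call:
arm_command(steps=[{"slide": [-0.001, 0, -0.01], "rot": [0, 0, 0], "grip": 0.9}, {"slide": [0, 0, -0.007], "rot": [0, 0, 0], "grip": 0.9}, {"slide": [0, 0, 0], "rot": [0, 0, 0], "grip": 0.9}, {"slide": [0, 0, 0], "rot": [0, 0, 0], "grip": 0.3}, {"slide": [0, 0, 0], "rot": [0, 0, 0], "grip": 0.3}, {"slide": [0, 0, 0], "rot": [0, 0, 0], "grip": 0.3}, {"slide": [0, 0, 0], "rot": [0, 0, 0], "grip": 0.3}, {"slide": [0, 0, 0], "rot": [0, 0, 0], "grip": 0.3}])

```text
time: 19.4
ee_pos: [0.6168, 0.166, 0.0044]
eef_rot: [1.0, 0.0, 0.0, -0.0]
ft_force: [-0.3, 0.2, -0.1]
width: 0.0453
grip_force: 30.0
```

Call:
arm_command(steps=[{"slide": [0, 0, 0.015], "rot": [0, 0, 0], "grip": 0.3}, {"slide": [0, 0, 0.025], "rot": [0, 0, 0], "grip": 0.3}, {"slide": [-0.0364, 0.0314, 0], "rot": [0, 0, 0], "grip": 0.3}, {"slide": [-0.0364, 0.0314, 0], "rot": [0, 0, 0], "grip": 0.3}, {"slide": [-0.0364, 0.0314, 0], "rot": [0, 0, 0], "grip": 0.3}, {"slide": [-0.0364, 0.0314, 0], "rot": [0, 0, 0], "grip": 0.3}, {"slide": [-0.0364, 0.0314, 0], "rot": [0, 0, 0], "grip": 0.3}, {"slide": [0, 0, 0], "rot": [0, 0, 0], "grip": 0.3}])

```text
time: 20.4
ee_pos: [0.4316, 0.3262, 0.0454]
eef_rot: [1.0, 0.003, -0.0, -0.001]
ft_force: [0.1, -0.1, -1.6]
width: 0.0451
grip_force: 30.0
```

Call:
arm_command(steps=[{"slide": [0, 0, -0.02], "rot": [0, 0, 0], "grip": 0.3}, {"slide": [0, 0, -0.01], "rot": [0, 0, 0], "grip": 0.3}, {"slide": [0, 0, 0], "rot": [0, 0, 0], "grip": 0.3}, {"slide": [0, 0, 0], "rot": [0, 0, 0], "grip": 0.3}, {"slide": [0, 0, 0], "rot": [0, 0, 0], "grip": 0.3}, {"slide": [0, 0, 0], "rot": [0, 0, 0], "grip": 0.3}, {"slide": [0, 0, 0], "rot": [0, 0, 0], "grip": 0.3}, {"slide": [0, 0, 0], "rot": [0, 0, 0], "grip": 0.3}])

```text
time: 21.4
ee_pos: [0.4347, 0.3228, 0.0143]
eef_rot: [1.0, 0.0, 0.0, 0.0]
ft_force: [-0.0, -0.0, -1.9]
width: 0.0452
grip_force: 30.0
```

Release height is about 0.010; lower, open and rise.

Call:
arm_command(steps=[{"slide": [0, 0, -0.004], "rot": [0, 0, 0], "grip": 0.3}, {"slide": [0, 0, 0], "rot": [0, 0, 0], "grip": 0.3}, {"slide": [0, 0, 0], "rot": [0, 0, 0], "grip": 0.7}, {"slide": [0, 0, 0], "rot": [0, 0, 0], "grip": 0.7}, {"slide": [0, 0, 0], "rot": [0, 0, 0], "grip": 0.7}, {"slide": [0, 0, 0.03], "rot": [0, 0, 0], "grip": 0.7}, {"slide": [0, 0, 0.05], "rot": [0, 0, 0], "grip": 0.7}, {"slide": [0, 0, 0.05], "rot": [0, 0, 0], "grip": 0.7}])

```text
time: 22.4
ee_pos: [0.4344, 0.3227, 0.1417]
eef_rot: [1.0, 0.0, -0.0, 0.0]
ft_force: [1.7, 0.5, -1.0]
width: 0.0607
grip_force: 0.0
```

Call:
arm_command(steps=[{"slide": [0, -0.05, 0.03], "rot": [0, 0, 0], "grip": 0.7}, {"slide": [0, -0.05, 0.03], "rot": [0, 0, 0], "grip": 0.7}, {"slide": [0, -0.05, 0.02], "rot": [0, 0, 0], "grip": 0.7}, {"slide": [0, -0.03, 0], "rot": [0, 0, 0], "grip": 0.7}, {"slide": [0, 0, 0], "rot": [0, 0, 0], "grip": 0.7}, {"slide": [0, 0, 0], "rot": [0, 0, 0], "grip": 0.7}, {"slide": [0, 0, 0], "rot": [0, 0, 0], "grip": 0.7}, {"slide": [0, 0, 0], "rot": [0, 0, 0], "grip": 0.7}])

```text
time: 23.4
ee_pos: [0.4345, 0.1436, 0.2201]
eef_rot: [1.0, 0.001, -0.0, 0.0]
ft_force: [1.0, 0.4, -0.7]
width: 0.0609
grip_force: 0.0
```

Run:
```python
from h import *
p=snap('side');q=snap('top')
P=p['pixels'][:,:,::-1];Q=q['pixels'][:,:,::-1]
b=cv2.resize(Q[130:280,100:440],(800,353),interpolation=cv2.INTER_CUBIC)
c=cv2.resize(P[145:215,190:310],(400,233),interpolation=cv2.INTER_CUBIC)
d=cv2.resize(P[235:305,200:320],(400,233),interpolation=cv2.INTER_CUBIC)
cv2.imwrite('pics/end.png',np.vstack([b,np.hstack([c,d])]))
```

```text
(no output)
```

View pics/end.png

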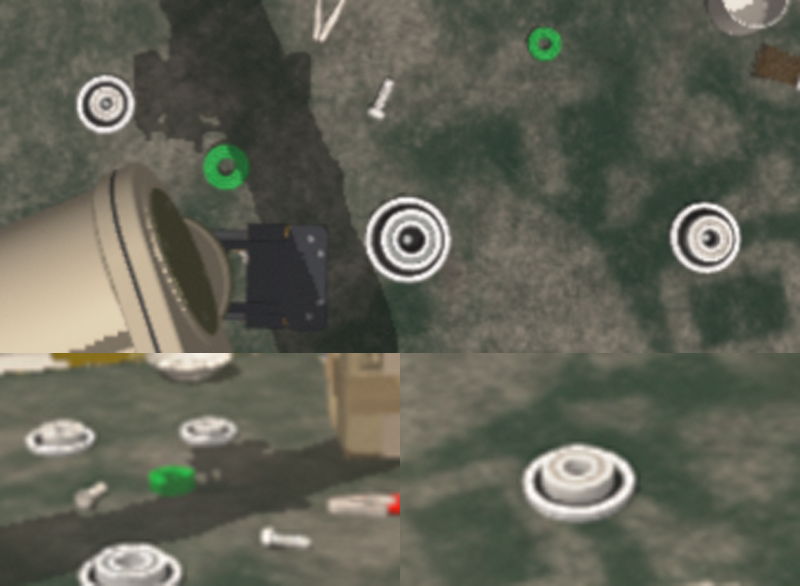

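Call:
arm_command(steps=[{"slide": [0, -0.05, 0], "rot": [0, 0, 0], "grip": 0.7}, {"slide": [0, -0.05, 0], "rot": [0, 0, 0], "grip": 0.7}, {"slide": [0, -0.05, 0], "rot": [0, 0, 0], "grip": 0.7}, {"slide": [0, -0.05, 0], "rot": [0, 0, 0], "grip": 0.7}, {"slide": [0, -0.05, 0], "rot": [0, 0, 0], "grip": 0.7}, {"slide": [0, 0, 0], "rot": [0, 0, 0], "grip": 0.7}, {"slide": [0, 0, 0], "rot": [0, 0, 0], "grip": 0.7}, {"slide": [0, 0, 0], "rot": [0, 0, 0], "grip": 0.7}])

```text
time: 24.5
ee_pos: [0.4349, -0.1059, 0.2203]
eef_rot: [1.0, 0.001, 0.0, -0.0]
ft_force: [-0.5, -0.1, 0.7]
width: 0.0607
grip_force: 0.0
```

Run:
```python
from h import *
Q=snap('top')['pixels'][:,:,::-1]
cv2.imwrite('pics/end2.png',cv2.resize(Q[150:270,100:260],(800,600),interpolation=cv2.INTER_CUBIC))
```

```text
(no output)
```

View pics/end2.png

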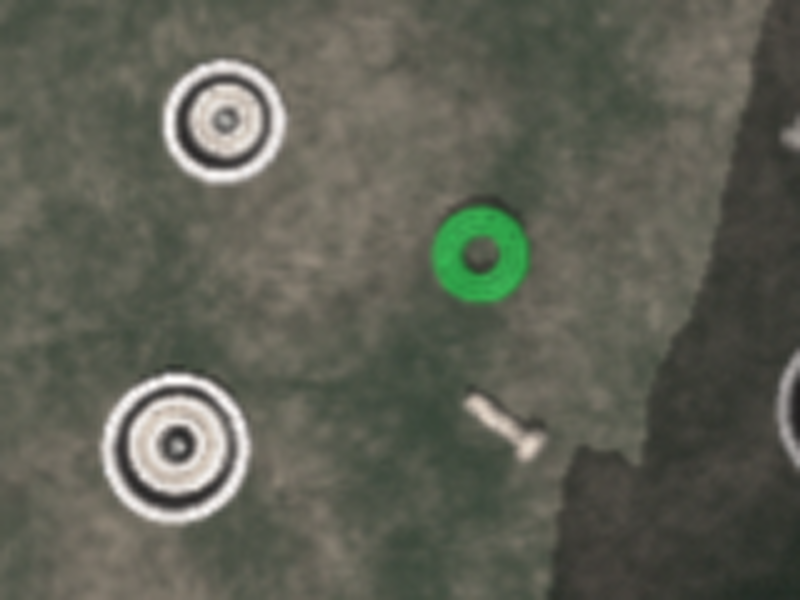

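The small bearing (226,121) and the mid bearing (178,447) sit centred in their nests, and the bolt is undisturbed. Handing in.

```bash
python3 -c "
from bench import order
print(order.close_job())"
```

```text
the job is handed in; nothing more can be done
None
```

All four bearings are lying in nests of their own size, the bolts and green look-alikes were left where they lay, and the job is handed in (about 25 s used; the hand-in gave no verdict).

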